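# Click the foil roll home and snap the dispenser lid shut

## Robot

A 7-joint arm with a two-finger parallel gripper is mounted at the origin on the work surface. World frame = base frame: x ahead of the robot, y to its left, z up, the work surface at z = 0. Lengths are in m, angles in degrees, forces in N, time in s.
With the tool pointing down it reaches from about 0.4 to 0.85 m from the base axis. Payload 4.5 kg.
Tool frame: the origin (TCP) lies at the centre of the arm's flange, where the gripper is bolted on; the fingertips stand 166 mm ahead of it and the grasp point (between the pads) lies 147 mm ahead of it; z points along the fingers, y is the direction in which the jaws open and shut (so a half turn about z gives the same grasp; the last joint's range is limited). The gripper opens to 88 mm and grips with 3 to 60 N. Pads are 18 mm wide; open, the fingers measure 123 mm over their backs; the gripper's body (75 mm by 187 mm) begins 45 mm behind the grasp point.
Start: joints at [-67.391, 39.483, -11.15, 89.685, 9.013, 51.709, -12.324], TCP at [0.221, 0.585, 0.405] pointing down, gripper open.
Joint ranges: [-172.22, 172.22], [-26.19, 119.32], [-84.43, 86.54], [7.71, 146.69], [-57.33, 237.33], [2.42, 119.75], [-152.13, 152.13]. Speed limits (degrees/s): [147.25, 147.25, 180, 180, 180, 180, 180].

## Interface

Orientations are given as [roll, pitch, yaw] about the fixed x, y, z axes, in that order (R = Rz(yaw) Ry(pitch) Rx(roll)).
In Python, from workcell import bot, viewer, job gives the robot as it stands.
- The arm moves only by the shell command python3 -m creep 'ROWS' [OPENING] [FORCE]. ROWS is JSON, one flat list of numbers, 4 for each row, row after row: the shift along the tool's x, y, z in mm, then the turn about the tool's z in degrees. In form: [dx, dy, dz, spin, dx, dy, dz, spin, ...]. A call has 1 to 10 rows; each row is the pose to reach, as a shift and turn from the pose commanded when the call began, along the tool's axes at that moment; what a row does not reach only later rows make up. A row lasts 1/8 s, in which the tool goes at most 62.5 mm and 10.7 degrees, less where a joint would pass 70% of its speed; a pose out of reach is approached as far as the arm can. A call with a gripper value outside its range is refused whole. OPENING is the opening, from 0 (shut) to 1 (fully open), set as the call begins (- or left out, the last holds). The fingers move at their own pace and stop on an object; FORCE is the grip in N (left out, the last holds). Time passes only in rows, so rows that repeat a pose let the fingers close. It gives the time, the measured TCP pose, the force and the opening at its end, in the units of the state.
- bot.observe(): the state, without advancing time (a new reading comes with each control period).
- viewer.camera(name): name is "scene" or "side" or "wrist"; returns (picture, depth): 384x512x3 uint8, blue, green, red; 384x512 float32, m along the optical axis (not along the pixel's ray), 0 where there is no reading.
- viewer.get_calibration(name): a dict with "fov_y" (degrees; the focal length in pixels is half the picture's height over the tangent of half this angle, whatever the lens; pixels are square), "cx", "cy" (the principal point, pixels), "origin" and "orientation" of the camera in the world; the wrist camera has in their place "tool_from_camera" (4x4, takes a point from camera to tool coordinates, whose origin is the TCP and whose axes are the flange's). Camera axes: x right, y down, z forward; pixel columns grow to the right and rows downward; lengths in m; the calibration is good to about 2 mm. The wrist camera is an equidistant fisheye: a pixel r from the principal point sees the ray r / f radians off the axis. A picture is of the moment at which its call begins: read the wrist's pose just before it. get_calibration takes no time and is no camera call.
- job.hand_in(): hands the job in, once; it reports no verdict.
Trained networks look in the newest picture that a camera, given by its name, has taken for a name from the list of things; names that differ only in an ending like _2 or _b are one class to them, and where a whole thing is asked for, a point or a joint stands for the part that bears it (a point fixed in the world has none). Each returns a list of dicts, best first, with "conf" (0 to 1); they miss things now and then, are a little off and sometimes report something else, mostly with a low value. They report only what shows in the picture. A call takes as long as a camera call.
- viewer.recognise(camera, target): "point" ([column, row] in pixels, amid what is visible of it).
- viewer.outline_of(camera, target): "pixels" (384x512 bool, what is visible of it) and "point" ([column, row] in pixels, amid what is visible of it).
The state is a dict: "time_s": time; "q": joint angles; "joint_vel": joint speeds; "joint_torque": joint torques, N m; "ee_pos": TCP position; "tool_rot": TCP orientation; "ft_force": force on the tool from outside, world axes, zero at the start; "moment": the same for the moment, N m; "width": finger opening in m.
Only numpy, scipy, OpenCV 4.12 (cv2) and the standard library are available. Lean on these libraries where they do the work, as an engineer would, in place of code of your own. Each camera call takes 0.05 s, during which the arm holds its last target.

## Task

The new roll of foil has only been dropped into the dispenser. Press it fully home at both ends, down to the bottom of its spring clips, then tip the open lid over past its snap point and let go of it so that its springs shut it by themselves. Be gentle with the roll and the thin lid, keep off the cutter blade, and leave everything else on the table where it is.

Things in the scene. Friction and masses are not known exactly. Their poses are not given: they have to be found in the camera images.
- dispenser: white bench foil dispenser, 104 (x) by 336 (y) by 64 mm, held down by suction feet. Origin: centre of its footprint, on the table. +y to its left along the roll, x across it: the front wall (52 mm high) is at -x, the back wall (68 mm) and the lid hinge at +x. The hinge axis runs along y at x 54, z 76 mm. The roll's axis is home at x 0, z 42 mm.
- roll: roll of foil, 300 mm long, some 56 mm thick (give or take 4 mm: how tightly it was wound is not known), with black 14 mm stubs at both ends; origin at its centre, y along its axis. It lies on the sprung clips, 5 mm too high. 10 to 18 N on the foil near an end drives that end down against the clips' grip; it is home when it meets the solid stop. Over 35 N dents it.
- roll_left (a point): point on the roll's axis at the outer end of its left (+y) stub, 168 mm from its middle; 42 mm above the table when home
- roll_right (a point): point on the roll's axis at the outer end of its right (-y) stub, 168 mm from its middle; 42 mm above the table when home
- lid: thin blue lid of the dispenser, 110 mm from hinge to front edge, 344 mm long; origin on the hinge axis. Closed it lies level, its outer face 5 mm above the hinge axis, with a 30 mm skirt hanging at its front edge. It starts open, leaning back 22 degrees past upright behind the roll, and is pushed shut from behind, on its outer face. More than 15 N on it forces it.
- lid_swing (a joint): angle of the lid: 0 rad shut, 1.95 rad open against its stop (1.57 upright). Over-centre spring struts at its ends hold it open with about 0.6 N m, so 6 to 10 N pushed 70 mm from the hinge moves it; this force fades towards the snap point at about 1.2 rad, below which the springs throw it shut.
- lid_edge (a point): middle of the lid's front edge, the highest part when open (about 180 mm above the table, the tip of the skirt 190 mm). The steel cutter blade lies along the free edge of the skirt, 35 mm from this point on the lid's inner side.
- carton: bystander: the roll's cardboard carton, 66 by 315 by 66 mm, origin under its centre
- cutter_big: bystander: steel ring cutter, 76 mm wide, 28 mm high, origin under its centre
- cutter_small: bystander: copper ring cutter, 48 mm wide, 28 mm high, origin under its centre
- nozzle: bystander: steel piping nozzle, 26 mm wide, 42 mm high, stands on its wide end, origin under its centre
- icing_tub: bystander: white tub with a red cap, 90 mm wide, 90 mm high, origin under its centre
- spatula: bystander: spatula with a wooden handle, 260 mm long, lies flat
- bowl: bystander: steel bowl, 150 mm wide, 60 mm high, origin under its centre
- scraper: bystander: dough scraper, steel with a black handle, 95 by 150 mm, lies flat

How it is judged (in metres and radians):
On the way:
1. both ends of the roll pressed home while the lid still stands open (z of each of roll_left, roll_right in the frame of dispenser below 0.0435 m and value of joint lid_swing above 1.6 rad), for 0.2 s.
At the end, for the whole second after the job is handed in: both ends of the roll are home (stub axis no more than 1.5 mm above its home height of 42 mm over the dispenser's underside), the roll is at rest and the lid is shut (within 0.04 rad) (z of each of roll_left, roll_right in the frame of dispenser below 0.0435 m and value of joint lid_swing below 0.04 rad and linear speed of roll below 0.02 m/s); the robot touches nothing.
It fails at once if the robot presses on the roll with more than 35 N (contact force between any of the fingers, the arm and roll above 35 N).
It fails at once if the robot pushes on the lid with more than 15 N (contact force between any of the fingers, the arm and lid above 15 N).
It fails at once if the robot touches the lid after its snap (the springs must shut it) (value of joint lid_swing below 0.7 rad and contact force between any of the fingers, the arm and lid above 0.5 N).
It fails at once if the robot touches the cutter blade (contact force between any of the fingers, the arm and blade above 0.5 N).
It fails at once if a bystander is moved by more than 20 mm (distance of any of carton, cutter_big, cutter_small, nozzle, icing_tub, spatula, bowl, scraper from where it was at the start of the episode above 0.02 m).
It also fails if it takes over 59 s, if anything falls off the work surface, if the arm or the gripper's body presses on something with over 40 N, if the wrist force passes 120 N, or if a joint passes its speed limit or range.

## Working session

There is one attempt and no reset: what is moved stays moved. The work goes in short steps, Python scripts to look and compute and a shell command to move; the robot and the scene stay as the last step left them, time stands still between calls to the robot, and variables do not carry over. Pictures are saved under pics/ and viewed, and the job is handed in when it is done.

```bash
ls; mkdir -p pics
python3 - <<'E'
from workcell import bot, viewer, job
import cv2
s=bot.observe(); print(s)
for n in ["scene","side","wrist"]:
    p,d=viewer.camera(n); cv2.imwrite(f"pics/{n}0.png",p)
    print(n,viewer.get_calibration(n))
E
```

```text
pics
{'time_s': 0.0, 'q': array([-67.39091479,  39.53409608, -11.14255509,  89.74231208,
         9.01261354,  51.70902152, -12.32491301]), 'joint_vel': array([-0.04589655,  0.07282633,  0.00434592,  0.0655534 ,  0.08376302,
       -0.05218571, -0.03785371]), 'joint_torque': array([ 4.69509741e-04, -5.27569163e+01, -1.26689382e+00, -1.53424162e+01,
       -5.26992080e-02,  6.74139097e-03,  1.78508903e-04]), 'ee_pos': array([0.22057341, 0.58445252, 0.40391071]), 'tool_rot': array([-1.79896636e+02,  8.70418034e-03,  1.59329683e+02]), 'ft_force': array([-0.34416965,  0.22671746,  0.21972242]), 'moment': array([-0.09206009, -0.01062994,  0.00324185]), 'width': 0.08832666643717683}
scene {'fov_y': 49.422236917141205, 'cx': 255.99633601863675, 'cy': 187.96552210553864, 'origin': array([1.09643757, 1.00137797, 0.96089308]), 'orientation': array([-125.54962763,    0.45560472,  152.27142511])}
side {'fov_y': 45.3623033640472, 'cx': 258.4911210302686, 'cy': 188.7759063628278, 'origin': array([ 0.38788239, -1.12715071,  1.08203946]), 'orientation': array([-133.59742435,   -0.52400798,   -5.91892019])}
wrist {'fov_y': 65.70646984690485, 'cx': 263.57724170283876, 'cy': 196.15809505195506, 'tool_from_camera': array([[-4.67538444e-05, -9.60828995e-01, -2.77141912e-01,
         7.24268288e-02],
       [ 9.99999696e-01, -2.60600743e-04,  7.34782112e-04,
         1.49500672e-03],
       [-7.78223347e-04, -2.77141793e-01,  9.60828716e-01,
         1.84052852e-02],
       [ 0.00000000e+00,  0.00000000e+00,  0.00000000e+00,
         1.00000000e+00]])}
```

View pics/scene0.png

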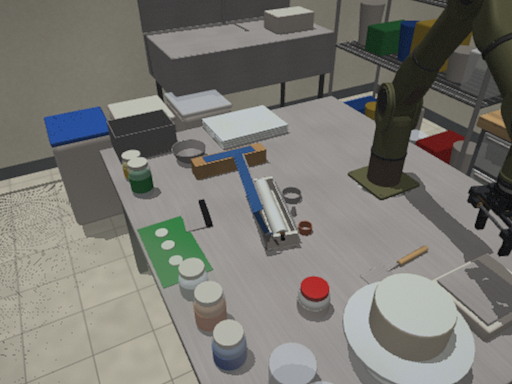

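View pics/side0.png

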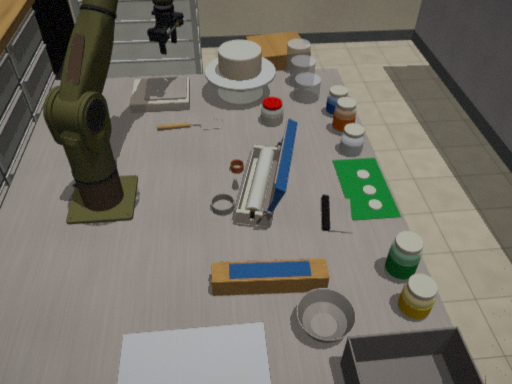

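View pics/wrist0.png

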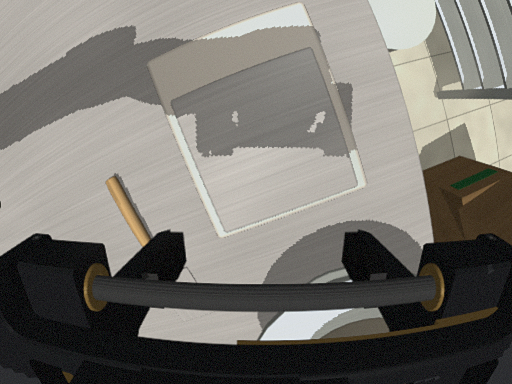

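The scene view shows the dispenser near (265,210) with the blue lid leaning away from the robot. In the side view it is near (260,185). The wrist camera does not see it yet. Next I'll localise it.

```bash
cat > h.py <<'E'
import numpy as np, cv2
from scipy.spatial.transform import Rotation as R
from workcell import bot, viewer, job
def pose(s): return R.from_euler('xyz',s['tool_rot'],degrees=True).as_matrix(), np.array(s['ee_pos'])
def cloud(n,d,s=None):
    c=viewer.get_calibration(n); f=192/np.tan(np.radians(c['fov_y']/2))
    v,u=np.mgrid[0:384,0:512].astype(float); x=(u-c['cx'])/f; y=(v-c['cy'])/f
    if n=='wrist':
        r=np.hypot(x,y); k=np.where(r>1e-9,np.tan(r)/np.maximum(r,1e-9),1); x,y=x*k,y*k
        T=c['tool_from_camera']; Rt,p=pose(s)
        Rm=Rt@T[:3,:3]; o=Rt@T[:3,3]+p
    else:
        Rm=R.from_euler('xyz',c['orientation'],degrees=True).as_matrix(); o=c['origin']
    P=np.stack([x*d,y*d,d],-1)
    return P@Rm.T+o
E
python3 - <<'E'
from h import *
np.set_printoptions(precision=4,suppress=True)
for n in ["scene","side"]:
    p,d=viewer.camera(n); W=cloud(n,d); vis=p.copy()
    for t in ["dispenser","roll","lid","carton","cutter_big","cutter_small","nozzle"]:
        L=viewer.outline_of(n,t)
        if not L: print(n,t,None); continue
        m=L[0]['pixels']&(d>0); X=W[m]
        print(n,t,round(L[0]['conf'],2),L[0]['point'],m.sum(),'med',np.median(X,0),'lo',np.percentile(X,3,0),'hi',np.percentile(X,97,0))
        if t in("roll","lid"):
            xy=X[:,:2]-X[:,:2].mean(0); u,sv,vt=np.linalg.svd(xy,full_matrices=False); print('   axis',vt[0],np.degrees(np.arctan2(vt[0,1],vt[0,0])))
        np.save(f"{n}_{t}.npy",X)
        vis[L[0]['pixels']]=vis[L[0]['pixels']]//2+np.array({'roll':[0,0,127],'lid':[0,127,0]}.get(t,[127,0,0]),dtype=np.uint8)
    cv2.imwrite(f"pics/{n}_o.png",cv2.resize(vis[110:300,130:380],None,fx=3,fy=3))
E
```

```text
scene dispenser 0.66 [263.3, 208.9] 2007 med [0.5754 0.0598 0.0628] lo [ 0.4407 -0.1612  0.0114] hi [0.646  0.1635 0.1906]
scene roll 0.92 [269.8, 210.2] 808 med [0.5354 0.0273 0.0703] lo [ 0.4782 -0.1353  0.0488] hi [0.5749 0.1419 0.0766]
   axis [0.276  0.9612] 73.98031464697678
scene lid 0.76 [244.8, 189.3] 855 med [0.6127 0.0269 0.1834] lo [ 0.5531 -0.1745  0.0945] hi [0.651  0.1421 0.1918]
   axis [0.2496 0.9683] 75.54439428199885
scene carton 0.61 [223.5, 159.4] 1432 med [ 0.5388 -0.3588  0.0574] lo [ 0.3605 -0.4156  0.0049] hi [ 0.6641 -0.3432  0.0715]
scene cutter_big 0.79 [289.1, 191.5] 211 med [ 0.3881 -0.0754  0.0174] lo [ 0.3558 -0.1113  0.0024] hi [ 0.4256 -0.0342  0.0315]
scene cutter_small 0.71 [303.5, 224.3] 149 med [0.4499 0.1188 0.0141] lo [0.4284 0.0886 0.0003] hi [0.4726 0.1369 0.0282]
scene nozzle 0.48 [294.1, 209.5] 51 med [0.443  0.0216 0.0193] lo [0.43   0.0013 0.0024] hi [0.449  0.0293 0.0434]
side dispenser 0.7 [236.8, 185.1] 54 med [0.4354 0.0112 0.0196] lo [0.4254 0.0041 0.0027] hi [0.4457 0.0157 0.0428]
side roll 0.91 [258.6, 180.2] 1033 med [ 0.5163 -0.0294  0.0692] lo [ 0.4709 -0.1547  0.0477] hi [0.5707 0.1286 0.0764]
   axis [-0.2618 -0.9651] -105.1797097056292
side lid 0.72 [284.3, 162.5] 1100 med [ 0.5798 -0.083   0.1822] lo [ 0.5342 -0.1959  0.0818] hi [0.6406 0.1179 0.191 ]
   axis [-0.2716 -0.9624] -105.76099003136981
side carton 0.64 [268.8, 275.0] 3864 med [ 0.5001 -0.4077  0.0656] lo [ 0.3561 -0.4243  0.007 ] hi [ 0.6505 -0.3543  0.071 ]
side cutter_big 0.84 [222.6, 199.0] 322 med [ 0.3887 -0.0692  0.0161] lo [ 0.3531 -0.1116 -0.0001] hi [ 0.4239 -0.0337  0.0309]
side cutter_small 0.67 [237.1, 164.9] 169 med [0.4476 0.1145 0.0168] lo [ 0.4248  0.0857 -0.0001] hi [0.47   0.1373 0.0316]
side nozzle None
```

Run:
```python
from h import *
from scipy.optimize import least_squares
np.set_printoptions(precision=4,suppress=True)
for names in (["scene"],["side"],["scene","side"]):
    X=np.vstack([np.load(f"{n}_roll.npy") for n in names])
    # cylinder: yaw a, lateral c, z0, r ; tilt t
    X=X[X[:,2]>0.035]
    def res(p):
        a,c,z0,t,r=p; ex=np.array([np.cos(a),np.sin(a)]); ey=np.array([-ex[1],ex[0]])
        l=X[:,:2]@ex-c; s=X[:,:2]@ey
        return np.hypot(l,X[:,2]-z0-t*s)-r
    q=least_squares(res,[np.radians(-15.3),.50,.047,0,.028],loss='soft_l1',f_scale=.0015)
    a,c,z0,t,r=q.x; ey=np.array([-np.sin(a),np.cos(a)]); good=abs(res(q.x))<.003
    s=X[good,:2]@ey
    print(names,'yaw',np.degrees(a),'c',c,'z0',z0,'tilt',t,'r',r,'s range',np.percentile(s,[1,99]),good.mean())
a=np.radians(-15.2); ex=np.array([np.cos(a),np.sin(a)]); ey=np.array([-ex[1],ex[0]])
for n in ["scene","side"]:
    X=np.load(f"{n}_lid.npy"); l=X[:,:2]@ex; s=X[:,:2]@ey
    print(n,'lid l pct',np.percentile(l,[1,10,50,90,99]),'s',np.percentile(s,[1,3,97,99]))
    for z in (.09,.11,.13,.15,.17,.18,.188): 
        m=abs(X[:,2]-z)<.006; print('  z',z,m.sum(),np.percentile(l[m],[5,50,95]) if m.sum() else '')
    X=np.load(f"{n}_dispenser.npy"); l=X[:,:2]@ex; s=X[:,:2]@ey
    for z0,z1 in((.02,.048),(.048,.056),(.06,.07)):
        m=(X[:,2]>z0)&(X[:,2]<z1); print('  disp',z0,m.sum(),'l',np.percentile(l[m],[2,10,50,90,98]) if m.sum() else '','s',np.percentile(s[m],[2,98]) if m.sum() else '')
```

```text
['scene'] yaw -15.111003227836559 c 0.5050324401301299 z0 0.049409723731436254 tilt -0.0015838704048185745 r 0.025049967359491526 s range [-0.0152  0.2795] 0.8474148802017655
['side'] yaw -14.978868609408757 c 0.5029044359311624 z0 0.04852829961430759 tilt 0.0022550857833795197 r 0.02496877759784808 s range [-0.0211  0.2752] 0.8346534653465346
['scene', 'side'] yaw -15.204289115692214 c 0.5034102382161445 z0 0.04894836873652085 tilt 0.0009658210047788435 r 0.02492246453213699 s range [-0.0188  0.2792] 0.8191902384914033
scene lid l pct [0.553  0.5691 0.5839 0.599  0.6028] s [-0.0368 -0.0219  0.3023  0.3032]
  z 0.09 13 [0.545  0.5587 0.5678]
  z 0.11 20 [0.5596 0.5655 0.572 ]
  z 0.13 16 [0.5655 0.572  0.582 ]
  z 0.15 18 [0.574  0.5807 0.5903]
  z 0.17 27 [0.5818 0.5931 0.6019]
  z 0.18 417 [0.5811 0.5928 0.6019]
  z 0.188 497 [0.5689 0.5805 0.5948]
  disp 0.02 370 l [0.4541 0.4561 0.4692 0.5511 0.5565] s [-0.0263  0.3034]
  disp 0.048 249 l [0.4452 0.4471 0.4548 0.5198 0.542 ] s [-0.0278  0.307 ]
  disp 0.06 138 l [0.458  0.4624 0.4853 0.5328 0.5573] s [-0.0391  0.3067]
side lid l pct [0.5502 0.5619 0.5803 0.5967 0.6008] s [-0.0463 -0.0449  0.2795  0.295 ]
  z 0.09 39 [0.5515 0.5583 0.5648]
  z 0.11 16 [0.5563 0.564  0.5716]
  z 0.13 29 [0.565  0.5723 0.5809]
  z 0.15 17 [0.5721 0.5815 0.5898]
  z 0.17 41 [0.5813 0.5956 0.6005]
  z 0.18 509 [0.5778 0.5904 0.6001]
  z 0.188 562 [0.5661 0.5773 0.5902]
  disp 0.02 26 l [0.4103 0.4108 0.4176 0.4217 0.4237] s [0.1194 0.1313]
  disp 0.048 0 l  s 
  disp 0.06 0 l  s
```

View pics/scene_o.png

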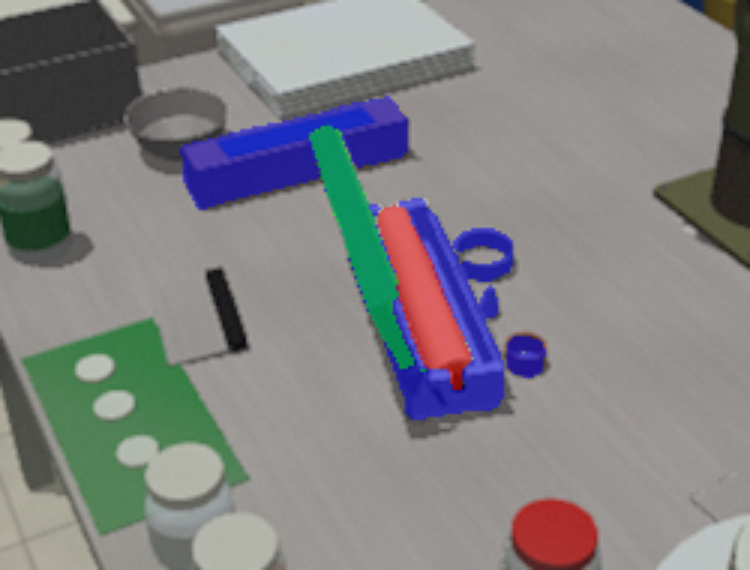

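View pics/side_o.png

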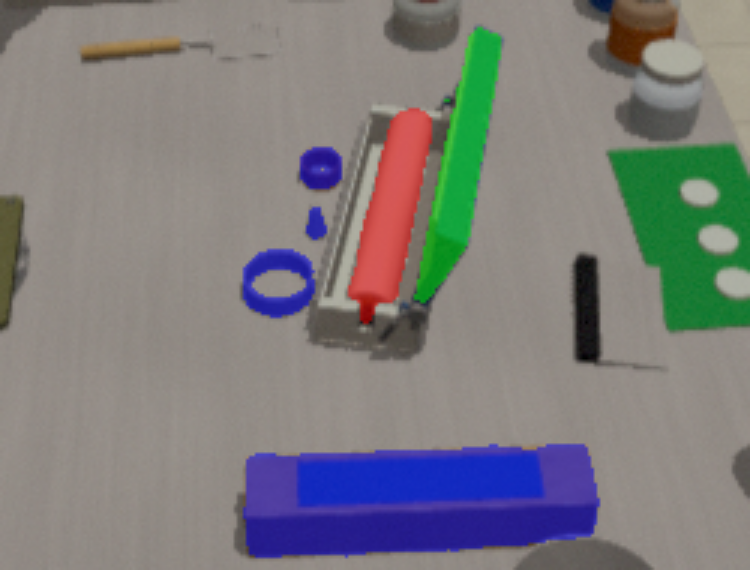

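The overlays are sound: the roll is red, the lid green and the dispenser blue, and all sit on the right objects. The two views agree on the dispenser within about 2 mm: origin about (0.520, -0.006), yaw about -15.1°. Next I'll check the cake stand against the path and work out the shifts.

```bash
cat >> h.py <<'E'
A=np.radians(-15.1); EX=np.array([np.cos(A),np.sin(A)]); EY=np.array([-EX[1],EX[0]]); O=0.5035*EX+0.130*EY
def todisp(P): d=np.asarray(P)[...,:2]-O; return np.concatenate([np.stack([d@EX,d@EY],-1),np.asarray(P)[...,2:]],-1)
def shift(dx,dy,tipz):
    "tool shift (mm) to put the fingertips at dispenser (dx,dy), height tipz, from measured pose"
    Rt,p=pose(bot.observe()); t=np.r_[O+dx*EX+dy*EY,tipz+.166]
    return np.round((Rt.T@(t-p))*1000,1)
E
python3 - <<'E'
from h import *
np.set_printoptions(precision=3,suppress=True)
print(O)
for n in("scene","side"):
    p,d=viewer.camera(n);W=cloud(n,d);m=(d>0)&(W[...,2]>.08)&(W[...,0]>.1)&(W[...,0]<.8)&(W[...,1]>-.1)&(W[...,1]<.8)&(W[...,2]<.35)
    X=W[m]; 
    for y in np.arange(0,.8,.1):
        k=X[(X[:,1]>=y)&(X[:,1]<y+.1)]
        if len(k): print(n,round(y,1),len(k),np.percentile(k,2,0),np.percentile(k,98,0))
print(shift(0,.13,.11),shift(0,-.13,.11),bot.observe()['tool_rot'])
E
```

```text
[ 0.52  -0.006]
scene 0.0 260 [0.588 0.001 0.083] [0.646 0.099 0.192]
scene 0.1 275 [0.606 0.104 0.081] [0.656 0.151 0.191]
scene 0.3 274 [0.576 0.361 0.086] [0.647 0.4   0.095]
scene 0.4 655 [0.207 0.402 0.083] [0.645 0.499 0.346]
scene 0.5 4417 [0.202 0.504 0.089] [0.794 0.599 0.347]
scene 0.6 6390 [0.248 0.602 0.094] [0.761 0.698 0.338]
scene 0.7 2764 [0.398 0.701 0.108] [0.611 0.765 0.205]
side 0.0 239 [0.586 0.001 0.082] [0.643 0.096 0.192]
side 0.1 88 [0.599 0.103 0.081] [0.655 0.147 0.192]
side 0.3 135 [0.572 0.354 0.081] [0.642 0.4   0.096]
side 0.4 390 [0.187 0.401 0.087] [0.632 0.499 0.347]
side 0.5 2308 [0.171 0.502 0.087] [0.786 0.597 0.347]
side 0.6 1201 [0.235 0.602 0.086] [0.792 0.695 0.347]
side 0.7 282 [0.393 0.701 0.085] [0.796 0.798 0.137]
[-475.9 -317.4  128.7] [-501.1 -576.2  128.7] [179.993  -0.001 159.333]
```

```bash
python3 -m creep '[-20,-50,0,-2,-60,-95,0,-5.6,-110,-130,0,-5.6,-160,-165,0,-5.6,-210,-200,0,-5.6,-265,-230,0,-5.6,-320,-260,0,-5.6,-375,-290,0,-5.6,-430,-305,0,-5.6,-476,-317,0,-5.6]' 0 20; python3 -m creep '[0,0,0,0,0,0,0,0]'
python3 - <<'E'
from h import *
p,d=viewer.camera("wrist"); cv2.imwrite("pics/w1.png",p); s=bot.observe(); print(s); print(shift(0,.13,.11), s['tool_rot'])
W=cloud("wrist",d,s)
p2,d2=viewer.camera("scene"); cv2.imwrite("pics/s1.png",cv2.resize(p2[90:320,130:430],None,fx=2.5,fy=2.5))
L=viewer.outline_of("wrist","roll")
if L:
    X=todisp(W[L[0]['pixels']&(d>0)]); print(L[0]['conf'],np.percentile(X,[2,50,98],axis=0)); 
    for y in np.arange(-.1,.16,.04):
        k=X[(abs(X[:,1]-y)<.02)]
        if len(k)>20: print(round(y,2),len(k),np.percentile(k,[2,98],axis=0).round(4))
E
```

```text
time_s: 2.3
ee_pos: [0.5558, 0.1179, 0.4049]
tool_rot: [180.0, 0.0, 164.8]
ft_force: [-0.6, 0.1, -0.2]
width: 0.0004
time_s: 2.55
ee_pos: [0.5535, 0.1208, 0.4046]
tool_rot: [180.0, -0.1, 165.0]
ft_force: [-0.3, -0.4, -0.3]
width: 0.0006
{'time_s': 2.6, 'q': array([ -7.10570395,  35.41646236, -16.55203921,  99.86845271,
        13.03314548,  46.63920327,  45.29144815]), 'joint_vel': array([-0.71524317, -0.30920393, -0.22124908,  0.22325754,  0.20790434,
        0.01037468,  0.06070747]), 'joint_torque': array([ 9.73612480e-01, -4.73845661e+01, -1.69991121e+00, -1.41638410e+01,
        2.75156001e-02,  6.18349831e-02, -1.24696351e-03]), 'ee_pos': array([0.55308973, 0.12136938, 0.40468823]), 'tool_rot': array([ 1.79969505e+02, -7.07342523e-02,  1.65049581e+02]), 'ft_force': array([-0.66532672,  0.20503187, -0.05339584]), 'moment': array([-0.02766741,  0.01698197,  0.03813133]), 'width': 0.000415967381597182}
[ -1.3  -1.3 128.7] [ 1.79969505e+02 -7.07342523e-02  1.65049581e+02]
0.65 [[-0.02635308 -0.13808885  0.05136526]
 [-0.00576564  0.03179343  0.07120761]
 [ 0.02260922  0.15112335  0.07534815]]
-0.1 925 [[-0.0259 -0.1191  0.051 ]
 [ 0.021  -0.0807  0.0751]]
-0.06 1085 [[-0.0262 -0.0785  0.0504]
 [ 0.0233 -0.0409  0.0753]]
-0.02 1261 [[-0.0263 -0.0392  0.0519]
 [ 0.0232 -0.0008  0.0753]]
0.02 1422 [[-0.0264  0.0008  0.0525]
 [ 0.0228  0.0394  0.0753]]
0.06 1534 [[-0.0265  0.0409  0.0531]
 [ 0.0226  0.0793  0.0755]]
0.1 1636 [[-0.0268  0.0807  0.0515]
 [ 0.0228  0.1194  0.0754]]
0.14 1389 [[-0.0265  0.1208  0.051 ]
 [ 0.0227  0.1566  0.0755]]
```

View pics/w1.png

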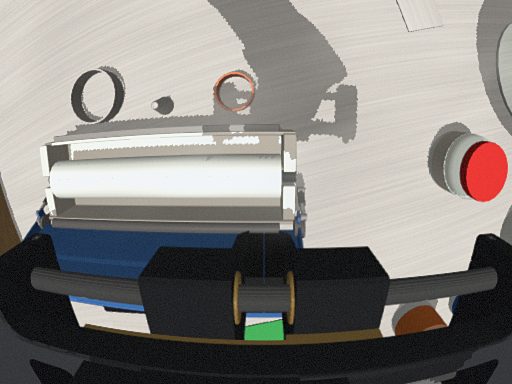

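View pics/s1.png

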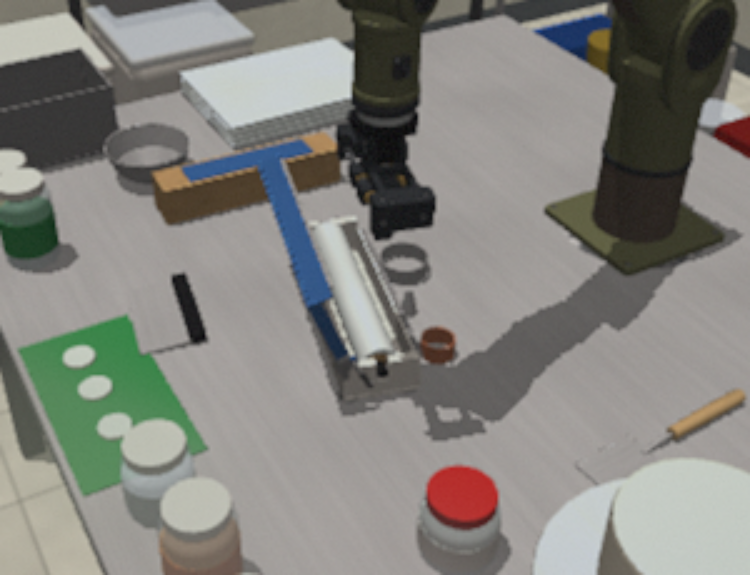

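The wrist picture shows the roll from (50,180) to (282,175) with the lid behind it. The roll's top is at 75 mm. I'll descend near the left end.

```bash
python3 -m creep '[0,-3,40,0,0,-6,85,0,0,-6,120,0,0,-6,140,0,0,-6,145,0,0,-6,145,0]'
python3 -m creep '[0,0,2,0,0,0,4,0,0,0,6,0,0,0,8,0,0,0,8,0]'
python3 -m creep '[0,0,2,0,0,0,4,0,0,0,6,0,0,0,6,0]'
python3 - <<'E'
from h import *
s=bot.observe(); _,p=pose(s); print(todisp(p-[0,0,.166]),s['ft_force'],s['moment'],s['tool_rot'])
E
```

```text
time_s: 3.45
ee_pos: [0.5524, 0.1151, 0.2602]
tool_rot: [180.0, 0.0, 165.0]
ft_force: [0.1, 0.1, -0.2]
width: 0.0001
time_s: 4.08
ee_pos: [0.5525, 0.1143, 0.2516]
tool_rot: [-180.0, -0.0, 164.9]
ft_force: [-0.8, 0.6, 0.2]
width: 0.0003
time_s: 4.58
ee_pos: [0.5524, 0.1144, 0.2455]
tool_rot: [-180.0, -0.0, 164.9]
ft_force: [-0.9, -0.2, -0.7]
width: 0.0003
[8.08109451e-05 1.24319256e-01 7.95025372e-02] [-0.88990326 -0.15668091 -0.73965871] [-0.01402066 -0.03068309  0.00457316] [-1.79992380e+02 -1.95707134e-02  1.64931017e+02]
```

```bash
python3 -m creep '[0,0,1,0,0,0,2,0,0,0,3,0,0,0,3,0]'
python3 -m creep '[0,0,1,0,0,0,1,0]'
python3 -m creep '[0,0,1,0,0,0,1,0]'
```

```text
time_s: 5.08
ee_pos: [0.5525, 0.1144, 0.2426]
tool_rot: [180.0, -0.0, 164.9]
ft_force: [-0.2, 0.2, 0.3]
width: 0.0006
time_s: 5.32
ee_pos: [0.5525, 0.1144, 0.2416]
tool_rot: [-180.0, -0.0, 164.9]
ft_force: [0.5, -0.7, 0.5]
width: 0.0007
time_s: 5.58
ee_pos: [0.5525, 0.1144, 0.2406]
tool_rot: [180.0, -0.0, 164.9]
ft_force: [0.2, -0.5, -0.0]
width: 0.0005
```

```bash
for i in 1 ; do python3 -m creep '[0,0,1,0,0,0,1,0]'; done
python3 -m creep '[0,0,1,0,0,0,1,0]'
```

```text
time_s: 5.82
ee_pos: [0.5525, 0.1144, 0.2397]
tool_rot: [180.0, 0.0, 164.9]
ft_force: [-0.0, -0.3, 0.9]
width: 0.0002
time_s: 6.08
ee_pos: [0.5527, 0.1144, 0.2393]
tool_rot: [180.0, 0.0, 164.9]
ft_force: [0.5, -0.2, 4.7]
width: 0.0007
```

```bash
python3 -m creep '[0,0,0.5,0,0,0,1,0]'
python3 -m creep '[0,0,0.5,0,0,0,1,0]'
```

```text
time_s: 6.32
ee_pos: [0.5529, 0.1143, 0.2389]
tool_rot: [180.0, 0.1, 164.9]
ft_force: [-1.7, -1.2, 10.6]
width: 0.0009
time_s: 6.58
ee_pos: [0.5531, 0.1143, 0.2382]
tool_rot: [180.0, 0.1, 164.9]
ft_force: [-1.6, -1.4, 12.3]
width: 0.0003
```

```bash
python3 -m creep '[0,0,0.5,0,0,0,1,0]'
python3 -m creep '[0,0,0.5,0,0,0,1,0]'
```

```text
time_s: 6.82
ee_pos: [0.5532, 0.1144, 0.2374]
tool_rot: [179.9, 0.2, 164.9]
ft_force: [-1.6, -1.2, 14.1]
width: 0.0004
time_s: 7.08
ee_pos: [0.5533, 0.1145, 0.2365]
tool_rot: [179.9, 0.2, 164.9]
ft_force: [-1.6, -1.4, 12.2]
width: 0.0005
```

```bash
python3 -m creep '[0,0,0.5,0,0,0,1,0]'
```

```text
time_s: 7.32
ee_pos: [0.5534, 0.1145, 0.2354]
tool_rot: [179.9, 0.2, 164.9]
ft_force: [-0.7, 0.2, 11.4]
width: 0.0006
```

```bash
python3 -m creep '[0,0,0.5,0,0,0,1,0]'
python3 -m creep '[0,0,0.5,0,0,0,0.5,0]'
```

```text
time_s: 7.58
ee_pos: [0.5534, 0.1145, 0.2347]
tool_rot: [179.9, 0.2, 164.9]
ft_force: [-1.9, -0.6, 18.0]
width: 0.0007
time_s: 7.82
ee_pos: [0.5535, 0.1145, 0.2347]
tool_rot: [179.9, 0.2, 164.9]
ft_force: [-2.5, -1.8, 18.9]
width: 0.0006
```

```bash
python3 -m creep '[0,0,0.5,0,0,0,0.5,0]'
```

```text
time_s: 8.07
ee_pos: [0.5537, 0.1144, 0.2345]
tool_rot: [179.9, 0.3, 164.9]
ft_force: [-1.7, -1.8, 22.6]
width: 0.0005
```

The force now rises with no further travel, and the roll has gone down 5 mm since contact, so the left end is home. Next is the right end.

```bash
python3 -m creep '[0,0,-10,0,0,-20,-25,0,0,-75,-25,0,0,-130,-25,0,0,-185,-25,0,0,-235,-25,0,0,-250,-20,0,0,-250,-12,0,0,-250,-9,0,0,-250,-9,0]'
python3 - <<'E'
from h import *
s=bot.observe(); _,p=pose(s); print(todisp(p-[0,0,.166]),s['ft_force'],s['tool_rot'])
E
```

```text
time_s: 9.32
ee_pos: [0.488, -0.125, 0.2403]
tool_rot: [179.9, -0.0, 165.1]
ft_force: [-0.4, 0.2, -0.9]
width: 0.0005
[ 0.00025961 -0.12359581  0.07429294] [-0.42061566  0.17879301 -0.87119632] [ 1.79933068e+02 -3.16750568e-02  1.65119216e+02]
```

```bash
python3 -m creep '[0,0,0.5,0,0,0,1,0]'
python3 -m creep '[0,0,0.5,0,0,0,1,0]'
```

```text
time_s: 9.57
ee_pos: [0.4877, -0.1265, 0.2398]
tool_rot: [180.0, 0.0, 165.0]
ft_force: [0.4, -0.4, 0.4]
width: 0.0005
time_s: 9.82
ee_pos: [0.4876, -0.127, 0.2389]
tool_rot: [180.0, 0.0, 164.9]
ft_force: [-0.2, 0.8, 4.6]
width: 0.0005
```

```bash
python3 -m creep '[0,0,0.5,0,0,0,1,0]'
```

```text
time_s: 10.07
ee_pos: [0.4876, -0.127, 0.2384]
tool_rot: [-180.0, 0.1, 164.9]
ft_force: [-0.6, 0.6, 9.4]
width: 0.0005
```

```bash
python3 -m creep '[0,0,0.5,0,0,0,1,0]'
```

```text
time_s: 10.32
ee_pos: [0.4876, -0.1271, 0.2377]
tool_rot: [-180.0, 0.1, 164.9]
ft_force: [-1.9, 0.9, 14.0]
width: 0.0002
```

```bash
python3 -m creep '[0,0,0.5,0,0,0,1,0]'
python3 -m creep '[0,0,0.5,0,0,0,1,0]'
```

```text
time_s: 10.58
ee_pos: [0.4876, -0.1271, 0.2369]
tool_rot: [-180.0, 0.1, 164.9]
ft_force: [-1.4, 0.1, 13.7]
width: 0.0002
time_s: 10.82
ee_pos: [0.4876, -0.1272, 0.236]
tool_rot: [-180.0, 0.1, 164.9]
ft_force: [-2.0, 0.5, 15.3]
width: 0.0005
```

```bash
python3 -m creep '[0,0,0.5,0,0,0,1,0]'
```

```text
time_s: 11.08
ee_pos: [0.4877, -0.1273, 0.235]
tool_rot: [-180.0, 0.1, 164.9]
ft_force: [-1.8, 0.0, 16.1]
width: 0.0005
```

```bash
python3 -m creep '[0,0,0.5,0,0,0,0.5,0]'
```

```text
time_s: 11.32
ee_pos: [0.4876, -0.1273, 0.2342]
tool_rot: [-180.0, 0.1, 164.9]
ft_force: [-1.8, -0.9, 9.5]
width: 0.0006
```

```bash
python3 -m creep '[0,0,0.5,0,0,0,0.5,0]'
```

```text
time_s: 11.58
ee_pos: [0.4875, -0.1273, 0.2341]
tool_rot: [-180.0, 0.1, 164.9]
ft_force: [-2.1, 0.1, 16.8]
width: 0.0005
```

```bash
python3 -m creep '[0,0,0.5,0,0,0,0.5,0]'
```

```text
time_s: 11.82
ee_pos: [0.4875, -0.1273, 0.234]
tool_rot: [-180.0, 0.1, 164.9]
ft_force: [-3.6, 0.5, 20.4]
width: 0.0006
```

```bash
python3 -m creep '[0,0,0.5,0,0,0,0.5,0]'
```

```text
time_s: 12.08
ee_pos: [0.4877, -0.1274, 0.2339]
tool_rot: [-179.9, 0.2, 164.9]
ft_force: [-2.8, -0.2, 23.2]
width: 0.0002
```

Both ends met the stop. I'll rise and check the roll from above.

```bash
python3 -m creep '[0,0,-15,0,0,0,-60,0,0,30,-110,0,0,75,-160,0,0,115,-172,0,0,125,-172,0,0,125,-172,0]'
python3 - <<'E'
from h import *
from scipy.optimize import least_squares
np.set_printoptions(precision=4,suppress=True)
s=bot.observe(); p,d=viewer.camera("wrist"); W=cloud("wrist",d,s); cv2.imwrite("pics/w2.png",p)
L=viewer.outline_of("wrist","roll")
X=todisp(W[L[0]['pixels']&(d>0)]); print(L[0]['conf'])
for y in np.arange(-.14,.16,.04):
    k=X[abs(X[:,1]-y)<.02]
    if len(k)>20: print(round(y,2),len(k),np.percentile(k,[2,98],axis=0).round(4).tolist())
for n in("scene","side"):
    p,d=viewer.camera(n); 
    L=viewer.outline_of(n,"roll"); W=cloud(n,d)
    if L:
        X=todisp(W[L[0]['pixels']&(d>0)])
        for a,b in((-.15,-.08),(-.05,.05),(.08,.15)):
            k=X[(X[:,1]>a)&(X[:,1]<b)]; print(n,a,len(k),np.percentile(k[:,2],[90,97]) if len(k) else '', ' before:', end='')
            X0=todisp(np.load(f"{n}_roll.npy")); k=X0[(X0[:,1]>a)&(X0[:,1]<b)]; print(np.percentile(k[:,2],[90,97]))
s=bot.observe();_,pp=pose(s); print(todisp(pp-[0,0,.166]),shift(.15,0,.148))
E
```

```text
time_s: 12.95
ee_pos: [0.5196, -0.0064, 0.4032]
tool_rot: [-180.0, -0.1, 165.0]
ft_force: [-0.8, -1.2, 1.0]
width: 0.0007
0.8
-0.14 926 [[-0.026, -0.1571, 0.0461], [0.0219, -0.1206, 0.0697]]
-0.1 1402 [[-0.026, -0.1189, 0.0465], [0.0214, -0.0809, 0.0699]]
-0.06 1544 [[-0.026, -0.0792, 0.0471], [0.0217, -0.0407, 0.0701]]
-0.02 1576 [[-0.0263, -0.0392, 0.0466], [0.0216, -0.001, 0.0702]]
0.02 1633 [[-0.0263, 0.0001, 0.0466], [0.0239, 0.0393, 0.0702]]
0.06 1543 [[-0.0262, 0.0408, 0.0476], [0.0219, 0.0792, 0.0702]]
0.1 1448 [[-0.0263, 0.0809, 0.0478], [0.0237, 0.1192, 0.07]]
0.14 1048 [[-0.0265, 0.1206, 0.0468], [0.0215, 0.1513, 0.0703]]
scene -0.15 126 [0.0703 0.0715]  before:[0.0752 0.0764]
scene -0.05 238 [0.07  0.071]  before:[0.0747 0.0766]
scene 0.08 232 [0.0695 0.071 ]  before:[0.075  0.0764]
side -0.15 264 [0.0691 0.0714]  before:[0.075  0.0769]
side -0.05 309 [0.0692 0.0712]  before:[0.0741 0.0759]
side 0.08 171 [0.0695 0.0721]  before:[0.0742 0.0755]
[ 0.0003 -0.0019  0.2371] [-149.8    2.2   89. ]
```

View pics/w2.png

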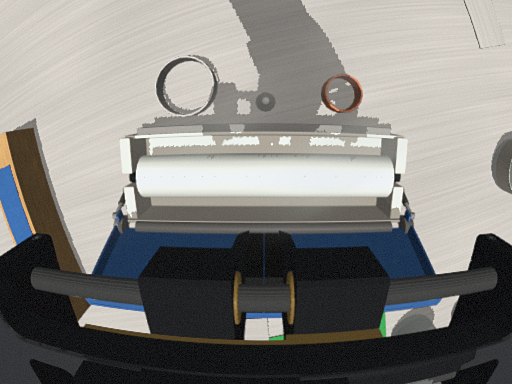

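Both ends dropped evenly, with the roll's top going from 75 to 70 mm. In the picture the roll lies level in its clips at columns 137–392, row 177. Next I'll go behind the lid.

```bash
python3 -m creep '[-40,1,0,0,-95,2,0,0,-140,2,0,0,-155,2,0,0,-155,2,40,0,-155,2,80,0,-155,2,90,0,-155,2,90,0]'
python3 - <<'E'
from h import *
s=bot.observe();_,pp=pose(s); print(todisp(pp-[0,0,.166]),s['ft_force'])
for n in("scene","side"):
    p,d=viewer.camera(n); cv2.imwrite(f"pics/{n}3.png",cv2.resize(p[110:260,190:340],None,fx=4,fy=4))
E
```

```text
time_s: 14.25
ee_pos: [0.6703, -0.045, 0.3137]
tool_rot: [-180.0, -0.0, 164.9]
ft_force: [0.9, -0.3, 0.4]
width: 0.0003
[0.15534084 0.00111985 0.14766355] [ 0.87826555 -0.30475156  0.3886564 ]
```

View pics/scene3.png

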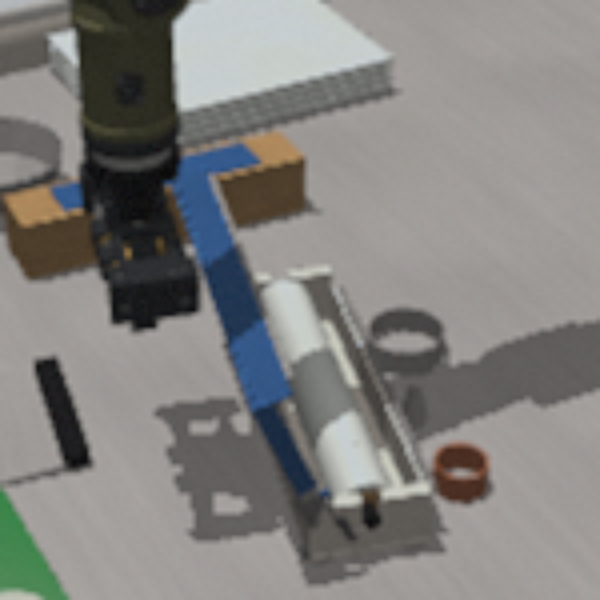

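View pics/side3.png

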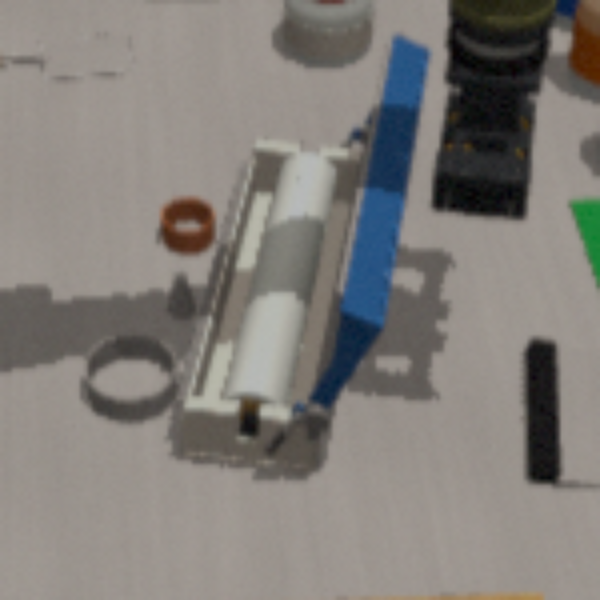

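Run:
```python
from h import *
np.set_printoptions(precision=3,suppress=True)
for n in("scene","side"):
    p,d=viewer.camera(n); W=todisp(cloud(n,d)); X=W[(d>0)]
    X=X[(abs(X[:,1])<.14)&(X[:,0]>.108)&(X[:,0]<.26)&(X[:,2]>.135)&(X[:,2]<.34)]
    for z in np.arange(.14,.32,.012):
        k=X[abs(X[:,2]-z)<.006]
        if len(k)>3: print(n,round(z,3),len(k),'x',np.percentile(k[:,0],[3,97]),'y',np.percentile(k[:,1],[3,97]))
```

```text
scene 0.152 6 x [0.151 0.167] y [0.011 0.015]
scene 0.164 11 x [0.147 0.166] y [0.013 0.019]
scene 0.212 18 x [0.126 0.19 ] y [-0.078  0.088]
scene 0.224 90 x [0.126 0.191] y [-0.078  0.09 ]
scene 0.236 172 x [0.124 0.191] y [-0.077  0.094]
scene 0.248 102 x [0.129 0.191] y [-0.038  0.097]
scene 0.26 271 x [0.127 0.189] y [-0.065  0.097]
scene 0.272 45 x [0.136 0.178] y [-0.006  0.019]
scene 0.284 50 x [0.135 0.176] y [0.002 0.02 ]
scene 0.296 21 x [0.125 0.189] y [0.014 0.022]
scene 0.308 84 x [0.123 0.192] y [-0.014  0.039]
side 0.212 21 x [0.126 0.185] y [-0.086 -0.078]
side 0.224 80 x [0.122 0.188] y [-0.087  0.01 ]
side 0.236 149 x [0.122 0.188] y [-0.091  0.029]
side 0.248 93 x [0.124 0.187] y [-0.095 -0.044]
side 0.26 267 x [0.125 0.185] y [-0.094 -0.032]
side 0.272 47 x [0.134 0.174] y [-0.043 -0.027]
side 0.284 53 x [0.135 0.174] y [-0.044 -0.031]
side 0.296 79 x [0.122 0.187] y [-0.043 -0.019]
side 0.308 156 x [0.121 0.189] y [-0.04  -0.002]
```

The gripper body's underside is at 0.21, clear of the lid's 0.195 peak, and only the slim finger hangs below it. I'll approach gently.

```bash
python3 -m creep '[10,-1,0,0,22,-1,0,0,32,-1,0,0,38,-1,0,0,40,-1,0,0,40,-1,0,0]'
python3 -m creep '[1.5,0,0,0,3,0,0,0,3,0,0,0]'
python3 -m creep '[1.5,0,0,0,3,0,0,0,3,0,0,0]'
```

```text
time_s: 15.2
ee_pos: [0.6314, -0.0353, 0.3138]
tool_rot: [180.0, 0.0, 164.9]
ft_force: [-0.3, 0.3, -0.1]
width: 0.0003
time_s: 15.58
ee_pos: [0.6284, -0.0345, 0.3136]
tool_rot: [180.0, -0.0, 164.9]
ft_force: [0.2, 0.2, 0.9]
width: 0.0009
time_s: 15.95
ee_pos: [0.626, -0.0339, 0.3138]
tool_rot: [180.0, 0.1, 164.9]
ft_force: [2.7, 0.2, -0.8]
width: -0.0
```

```bash
python3 -m creep '[1,0,0,0,2,0,0,0,2,0,0,0]'
python3 -m creep '[1,0,0,0,2,0,0,0,2,0,0,0]'
```

```text
time_s: 16.32
ee_pos: [0.6247, -0.0336, 0.3142]
tool_rot: [180.0, 0.2, 164.9]
ft_force: [6.0, -1.1, -1.5]
width: 0.0006
time_s: 16.7
ee_pos: [0.6232, -0.0332, 0.3147]
tool_rot: [179.9, 0.3, 164.9]
ft_force: [6.4, -1.8, 0.4]
width: 0.0005
```

```bash
python3 -m creep '[1,0,0,0,2,0,0,0,3,0,0,0,4,0,0,0]'
```

```text
time_s: 17.2
ee_pos: [0.6202, -0.0324, 0.3156]
tool_rot: [179.9, 0.5, 164.9]
ft_force: [6.8, -1.7, 3.7]
width: 0.0006
```

```bash
python3 -m creep '[1,0,0,0,2,0,0,0,3,0,0,0,4,0,0,0,5,0,0,0,6,0,0,0]'
python3 - <<'E'
from h import *
s=bot.observe();_,pp=pose(s); print(todisp(pp-[0,0,.166]),s['ft_force'])
E
```

```text
time_s: 17.95
ee_pos: [0.6152, -0.0311, 0.3165]
tool_rot: [179.9, 0.6, 164.8]
ft_force: [7.0, -2.9, 7.7]
width: 0.0005
[0.09851449 0.00024361 0.1505026 ] [ 7.02028682 -2.89398196  7.6745559 ]
```

Friction is dragging the finger upward as the lid edge rises, with about 7.7 N vertical. I'll relieve that by raising the finger along with the edge.

```bash
python3 -m creep '[0,0,-1,0,0,0,-2,0,0.5,0,-3,0]'
```

```text
time_s: 18.32
ee_pos: [0.6131, -0.0304, 0.3178]
tool_rot: [179.9, 0.3, 164.9]
ft_force: [4.7, -1.4, -0.8]
width: 0.0004
```

```bash
python3 -m creep '[1,0,-0.5,0,2,0,-1,0,3,0,-1.5,0,4,0,-2,0]'
```

```text
time_s: 18.82
ee_pos: [0.6087, -0.0292, 0.3192]
tool_rot: [179.9, 0.2, 164.9]
ft_force: [4.8, -1.9, -1.0]
width: 0.0004
```

```bash
python3 -m creep '[1,0,-0.3,0,2,0,-0.6,0,3,0,-0.8,0,4,0,-1,0,5,0,-1.2,0,6,0,-1.5,0]'
```

```text
time_s: 19.58
ee_pos: [0.6028, -0.0276, 0.3206]
tool_rot: [180.0, 0.2, 164.9]
ft_force: [5.3, -0.2, -2.7]
width: 0.0002
```

```bash
python3 -m creep '[1,0,-0.2,0,2,0,-0.4,0,3,0,-0.6,0,4,0,-0.8,0,5,0,-1,0,6,0,-1,0]'
python3 - <<'E'
from h import *
s=bot.observe();_,pp=pose(s); print(todisp(pp-[0,0,.166]),s['ft_force'])
for n in("side","scene"):
    p,d=viewer.camera(n); cv2.imwrite(f"pics/{n}4.png",cv2.resize(p[110:260,190:340],None,fx=4,fy=4))
    L=viewer.outline_of(n,"lid")
    if L:
        X=todisp(cloud(n,d)[L[0]['pixels']&(d>0)]); 
        for z in (.09,.11,.13,.15,.17,.18,.188): 
            k=X[abs(X[:,2]-z)<.006,0]; print(n,'  z',z,len(k),np.percentile(k,[5,50,95]).round(4) if len(k) else '')
E
```

```text
time_s: 20.32
ee_pos: [0.5965, -0.0258, 0.3216]
tool_rot: [180.0, 0.1, 164.9]
ft_force: [5.7, -1.7, -0.0]
width: 0.0005
[0.07909893 0.00042533 0.15561058] [ 5.68162656 -1.70324575 -0.02352344]
side   z 0.09 2 [0.0588 0.0592 0.0596]
side   z 0.11 23 [0.0468 0.0558 0.0616]
side   z 0.13 20 [0.0464 0.0568 0.0636]
side   z 0.15 19 [0.0489 0.0603 0.0648]
side   z 0.17 22 [0.0506 0.0598 0.0663]
side   z 0.18 107 [0.0307 0.0569 0.0671]
side   z 0.188 436 [0.0306 0.0472 0.0655]
scene   z 0.09 40 [0.0493 0.061  0.0619]
scene   z 0.11 40 [0.0464 0.0625 0.064 ]
scene   z 0.13 40 [0.0493 0.0642 0.0652]
scene   z 0.15 43 [0.0506 0.0661 0.0668]
scene   z 0.17 41 [0.0526 0.0675 0.0684]
scene   z 0.18 76 [0.0448 0.064  0.0693]
scene   z 0.188 327 [0.0332 0.0515 0.0684]
```

View pics/side4.png

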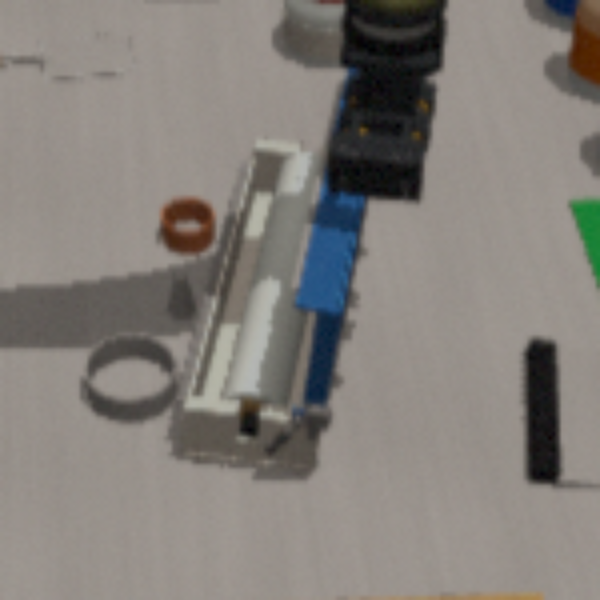

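The lid is now just past upright (about 1.65 rad), pushed near its middle at about 6 N. I'll carry on.

```bash
python3 -m creep '[1,0,0,0,2,0,0,0,3,0,0,0,4,0,0,0,5,0,0,0,6,0,0,0]'
```

```text
time_s: 21.28
ee_pos: [0.5909, -0.0243, 0.3221]
tool_rot: [180.0, 0.1, 164.9]
ft_force: [5.6, -1.1, 3.9]
width: 0.0008
```

```bash
python3 -m creep '[1,0,0,0,2,0,0,0,3,0,0,0,4,0,0,0,5,0,0,0,6,0,0,0]'
```

```text
time_s: 22.02
ee_pos: [0.585, -0.0227, 0.3215]
tool_rot: [180.0, 0.1, 164.9]
ft_force: [5.5, -1.3, 3.6]
width: 0.0006
```

```bash
python3 -m creep '[1,0,0,0,2,0,0,0,3,0,0,0,4,0,0,0,5,0,0,0,6,0,0,0]'
```

```text
time_s: 22.78
ee_pos: [0.5788, -0.021, 0.3213]
tool_rot: [180.0, 0.0, 164.9]
ft_force: [4.6, -1.8, 4.4]
width: 0.0006
```

```bash
python3 -m creep '[1,0,0,0,2,0,0,0,3,0,0,0,4,0,0,0,5,0,0,0,6,0,0,0,7,0,0,0,8,0,0,0]'
```

```text
time_s: 23.78
ee_pos: [0.5707, -0.0189, 0.3208]
tool_rot: [180.0, -0.1, 164.9]
ft_force: [4.2, -0.1, -1.2]
width: 0.0003
```

```bash
python3 -m creep '[1,0,0,0,2,0,0,0,3,0,0,0,4,0,0,0,5,0,0,0,6,0,0,0]'
python3 - <<'E'
from h import *
s=bot.observe();_,pp=pose(s); print(todisp(pp-[0,0,.166]),s['ft_force'])
E
```

```text
time_s: 24.52
ee_pos: [0.5649, -0.0176, 0.3212]
tool_rot: [-180.0, -0.0, 164.9]
ft_force: [3.1, -1.3, -0.8]
width: 0.0005
[0.04650497 0.00016982 0.15516043] [ 3.05874932 -1.29198251 -0.7528419 ]
```

```bash
python3 -m creep '[1,0,0,0,2,0,0,0,3,0,0,0,4,0,0,0]'
```

```text
time_s: 25.02
ee_pos: [0.5611, -0.0164, 0.3212]
tool_rot: [-180.0, -0.0, 164.9]
ft_force: [0.7, -1.5, 0.3]
width: 0.0001
```

```bash
python3 -m creep '[1,0,0,0,2,0,0,0,3,0,0,0,4,0,0,0]'
```

```text
time_s: 25.52
ee_pos: [0.5572, -0.0153, 0.3212]
tool_rot: [180.0, -0.0, 164.9]
ft_force: [1.0, -0.3, -0.3]
width: 0.0003
```

```bash
python3 -m creep '[1,0,0,0,2,0,0,0]'
```

```text
time_s: 25.78
ee_pos: [0.5553, -0.0148, 0.3212]
tool_rot: [-180.0, -0.0, 164.9]
ft_force: [0.6, -0.3, -0.0]
width: 0.0004
```

Force is near zero, so I'll hold and look.

Run:
```python
from h import *
s=bot.observe();_,pp=pose(s); print(todisp(pp-[0,0,.166]),s['ft_force'])
for n in("side","scene"):
    p,d=viewer.camera(n); cv2.imwrite(f"pics/{n}5.png",cv2.resize(p[110:260,190:340],None,fx=4,fy=4))
```

```text
[0.036459   0.00041219 0.1551638 ] [ 0.60051767 -0.3284941  -0.01818944]
```

View pics/side5.png

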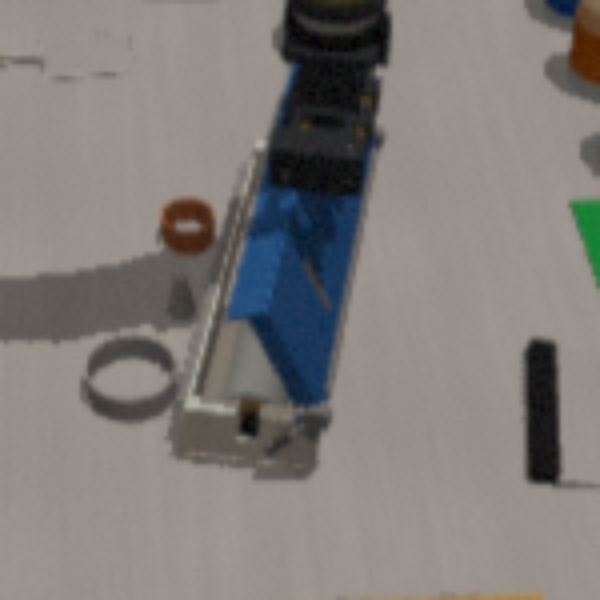

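View pics/scene5.png

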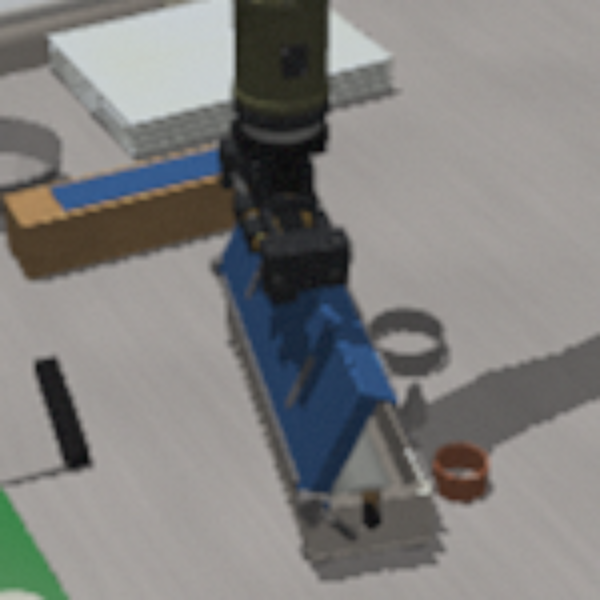

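Both views show the lid leaning forward near its snap point, resting on the finger (side view (300,300) crop). I'll nudge on.

```bash
python3 -m creep '[1,0,0,0,2,0,0,0,3,0,0,0]'
cat > la.py <<'E'
from h import *
p,d=viewer.camera("scene"); L=viewer.outline_of("scene","lid"); s=bot.observe()
_,pp=pose(s); print('tip',todisp(pp-[0,0,.166]).round(4),s['ft_force'].round(1))
X=todisp(cloud("scene",d)[L[0]['pixels']&(d>0)])
k=X[(X[:,1]>.06)&(X[:,2]>.06)]
print(L[0]['conf'],len(k),'maxz',np.percentile(k[:,2],98).round(4))
for z in np.arange(.07,.2,.015):
    m=abs(k[:,2]-z)<.006
    if m.sum()>2: print(round(z,3),m.sum(),np.percentile(k[m,0],[10,50,90]).round(4))
cv2.imwrite("pics/la_%.2f.png"%s['time_s'],cv2.resize(p[110:260,190:340],None,fx=4,fy=4))
E
python3 la.py
```

```text
time_s: 26.25
ee_pos: [0.5525, -0.014, 0.3212]
tool_rot: [-180.0, -0.0, 164.9]
ft_force: [0.2, -0.2, 0.2]
width: 0.0003
tip [0.0335 0.0004 0.1552] [-0.3  0.5 -0.7]
0.69 871 maxz 0.1754
0.085 70 [0.052  0.0567 0.0603]
0.1 81 [0.036  0.0477 0.0512]
0.115 86 [0.0305 0.0398 0.0433]
0.13 84 [0.0215 0.0315 0.0352]
0.145 92 [0.0152 0.0233 0.0267]
0.16 152 [-0.0215  0.0094  0.0174]
0.175 123 [-0.0034  0.0052  0.0103]
```

```bash
python3 -m creep '[0,0,0,0,0,0,0,0]'; python3 la.py
```

```text
time_s: 26.6
ee_pos: [0.5526, -0.0141, 0.3212]
tool_rot: [180.0, 0.0, 164.9]
ft_force: [0.5, 0.5, 0.1]
width: 0.0003
tip [0.0337 0.0004 0.1552] [ 0.7 -0.  -0.5]
0.74 888 maxz 0.0864
0.07 74 [-0.0432 -0.0038  0.0321]
0.085 745 [-0.0425  0.003   0.0488]
```

The lid has snapped shut. I'll retract upward and verify.

```bash
python3 -m creep '[0,0,-15,0,0,0,-40,0,0,0,-80,0,0,0,-120,0,0,0,-150,0,0,0,-150,0,0,0,-150,0]'
python3 - <<'E'
from h import *
np.set_printoptions(precision=4,suppress=True)
s=bot.observe(); print(s['time_s'],s['ee_pos'],s['ft_force'])
for n in("scene","side","wrist"):
    s=bot.observe(); p,d=viewer.camera(n); cv2.imwrite(f"pics/{n}6.png",p if n=="wrist" else cv2.resize(p[90:330,120:420],None,fx=2.5,fy=2.5))
    W=cloud(n,d,s); L=viewer.outline_of(n,"lid")
    if L:
        X=todisp(W[L[0]['pixels']&(d>0)]); X=X[X[:,2]>.074]; c=np.linalg.lstsq(np.c_[X[:,0],X[:,1],np.ones(len(X))],X[:,2],rcond=None)[0]; print(n,L[0]['conf'],len(X),'slope x,y, z0',c)
    for t in["carton","cutter_big","cutter_small","nozzle"]:
        L=viewer.outline_of(n,t)
        if L and n!="wrist":
            m=L[0]['pixels']&(d>0); now=np.median(W[m],0)
            try: print(n,t,now-np.median(np.load(f"{n}_{t}.npy"),0))
            except Exception: print(n,t,now)
E
```

```text
time_s: 27.58
ee_pos: [0.5522, -0.0142, 0.4711]
tool_rot: [-180.0, -0.0, 164.9]
ft_force: [0.4, 0.1, 0.4]
width: 0.0008
27.575 [ 0.5522 -0.0142  0.4711] [0.3713 0.0537 0.4204]
scene 0.68 2058 slope x,y, z0 [ 0.0044 -0.0011  0.0823]
scene carton [-0.0201  0.0015 -0.0046]
scene cutter_big [-0.0025  0.0028 -0.0011]
scene cutter_small [-0.0031 -0.0016  0.0017]
scene nozzle [ 0.0034  0.0864 -0.0025]
side 0.72 2512 slope x,y, z0 [0.0034 0.0008 0.0819]
side carton [-0.0007  0.0003 -0.    ]
side cutter_big [-0.0021 -0.0097  0.0006]
side cutter_small [-0.0007 -0.0046 -0.0009]
side nozzle [0.4352 0.0106 0.0161]
wrist 0.57 22814 slope x,y, z0 [0.0049 0.001  0.0827]
```

View pics/side6.png

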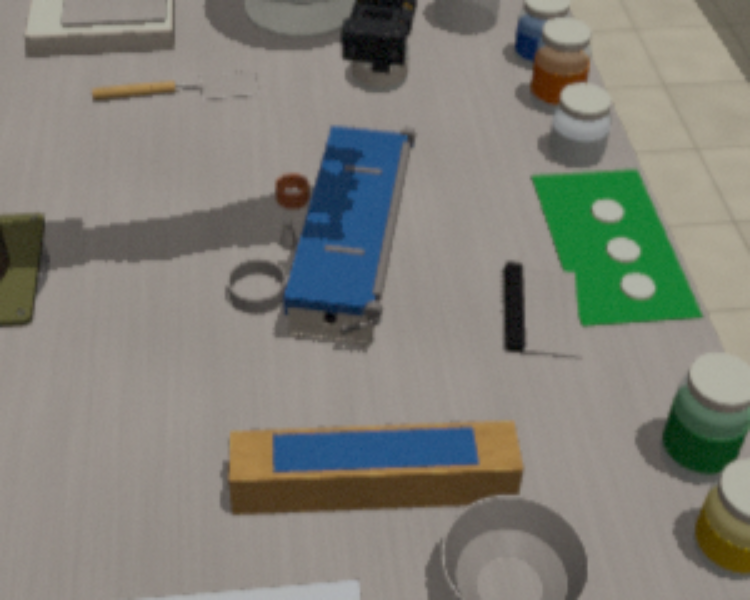

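View pics/wrist6.png

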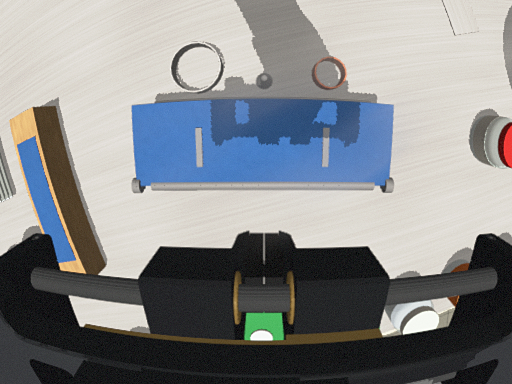

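Both views and the wrist picture show the lid level (slope about 0.004 rad) and everything else in place. The nozzle still stands between the two rings at wrist (265,80). The robot is clear, so I'll hand in.

```bash
python3 -c "
from workcell import job
print(job.hand_in())"
```

```text
the job is handed in; nothing more can be done
None
```

I pressed both ends of the roll home, tipped the lid past its snap point from behind so its springs shut it, and handed the job in at about 28 s of the 59 s allowed. The hand-in gave no verdict.

- **Roll:** each end went down about 5 mm and met the solid stop at about 23 N on the wrist reading. With the lid still open, the roll's top had gone from 75 to 70 mm along its whole length in all three cameras.
- **Lid:** most pushing readings were about 5–7 N. One peaked near 11 N when the lid's rising edge dragged the finger upward, so I raised the finger to relieve it. I stopped pushing at about 1.05 rad, and the readings there and afterwards were at noise level. In all three views the lid then lay level to about 0.005 rad, with its top face at about 82 mm.
- **Bystanders:**
  - The cutters measured within about 10 mm of their starting places, and the side view put the carton within 1 mm.
  - The scene view put the carton 20 mm off; I put that down to what the arm hid in that view.
  - The network's readings for the nozzle were wrong (86 mm off in one view), but the picture shows it still standing between the cutters.
  - I did not measure the icing tub, spatula, bowl or scraper again; the arm did not go near them.

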